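# Put the cutter tray away behind the drop-bar gate of the desk riser

### The job

Put the green tray of cutters away in the gated bay of the plywood desk riser: lift the gate's drop bar over its brass catch, swing the gate wide open, get the tray all the way in against the back board with its grip board at the mouth, then swing the gate fully shut so that the bar drops back down behind the catch. Keep the cutters in the tray and leave the other things on the table and riser where they are.

Things in the scene. Friction and masses are not known exactly. Their poses are not given: they have to be found in the camera images.
- riser: Plywood desk riser, fixed, no floor: things in it stand on the table. Origin: on the table, middle of the gated mouth, in the plane of the shut gate's outer face; x into the bay, y to the hinge side. Bay 165 mm wide, walls and roof underside 66 high, roof top 80, roof only from x = 85 back. Post 80 high at y -82.5 to -110.5; a closed second bay beyond to y -234.5, paper on its top to 92.
- gate (a joint): Gate: wooden frame with clear window, 161 mm wide, 12 thick, 4 to 78 above the table, hinged upright at riser x = 0, y = +82.5. 0 = shut (panel at riser x 0 to 12); grows to 1.75 rad as the free edge swings out (riser -x). Stays where left (0.03 N m friction). Latched, it moves less than 0.03 rad. At 1.57 it leaves 153 mm of mouth.
- bar (a joint): Drop bar of dark steel, 131 x 14 high x 5 thick, 0.11 kg, pivoted on the gate's outer face 70 mm from the hinge, 60 mm above the table; lies 4 to 9 mm in front of the face, from 60 mm from the hinge to 28 mm past the gate's free edge. 0 = level, resting on a pin; grows as the free end rises (stop at 0.7 rad); falls by its weight. From about 0.12 rad the end is clear of the catch.
- knob (a point): Middle of the stem of the bar's lifting knob: a level 12 mm dia rod out from the bar (free from 9 to 53 mm in front of the gate's face) with a red head, 26 dia x 12, at its end. 125 mm from the hinge axis, 55 from the bar's pivot, 31 in front of the face, 60 mm above the table when down. Lifts with about 1 N. Its x points into the gate's face, y along the bar to the hinge.
- catch (a point): Top of the nose of the fixed brass catch on the latch post: 65 mm above the table (12 above the lower edge of the resting bar), 16 wide, riser x = -14, y = -97.5. The bar lies latched inside it (riser x > -11). Outside, a ramp falls 37 degrees to 47 mm height at riser x = -37: as the gate is pushed shut, the bar rides up it by itself and drops behind the nose (1 to 2 N at the free edge).
- gate_hinge (a point): Point on the gate's hinge axis, 41 mm above the table; its axes turn with the gate: y points from the gate's free edge to the hinge, x from the outer to the inner face.
- gate_edge (a point): Middle of the free edge of the gate, on its outer face, 163 mm from the hinge axis and 41 mm above the table.
- bay (a point): Where the middle of the tray must come to lie in the bay: riser x = +111, y = 0, 22.5 mm above the table; axes as the riser's. There the tray's back touches the back board and its front is 14 mm behind the shut gate.
- tray_centre (a point): Middle of the tray, 22.5 mm above its underside. Loose green open tray 170 long (x), 120 wide (y), 45 high, walls 5 mm, about 0.3 kg, three cutters lying in it. Its x axis points away from the grip board, and must point into the bay like the riser's x.
- tray_grip (a point): In the dark wooden grip board, the tray's front at its -x end: board 12 thick (tray x -85 to -73), 70 wide, top 80 mm above the underside. This point: middle of the board, 60 mm above the underside, 79 from the tray's middle; axes as the tray's. Behind it (tray x -73 to -32) is an empty compartment for a finger.
- cutter1: Snap-off cutter, 92 x 16 x 10 mm plastic body, 25 g, loose in the tray's rear compartment; origin at the middle of its underside.
- cutter2: Snap-off cutter, 92 x 16 x 10 mm plastic body, 25 g, loose in the tray's rear compartment; origin at the middle of its underside.
- cutter3: Snap-off cutter, 92 x 16 x 10 mm plastic body, 25 g, loose in the tray's rear compartment; origin at the middle of its underside.
- pot1: Paint pot, white with a coloured lid, 57 mm diameter, 56 mm high, loose on the table, not to be disturbed; two of the three stand one on each side of the way into the bay, outside the gate's swing, the third beside the place of the tray. Origin: middle of underside.
- pot2: Paint pot, white with a coloured lid, 57 mm diameter, 56 mm high, loose on the table, not to be disturbed; two of the three stand one on each side of the way into the bay, outside the gate's swing, the third beside the place of the tray. Origin: middle of underside.
- pot3: Paint pot, white with a coloured lid, 57 mm diameter, 56 mm high, loose on the table, not to be disturbed; two of the three stand one on each side of the way into the bay, outside the gate's swing, the third beside the place of the tray. Origin: middle of underside.
- mug: White mug of pens, 72 mm diameter, mug 85 and pens 145 mm high, loose, not to be disturbed. Origin: middle of underside.
- glue: White glue bottle, 48 mm diameter, 125 mm high, loose, not to be disturbed. Origin: middle of underside.
- tape: Roll of yellow tape lying flat, 84 mm diameter, 24 mm high, loose, not to be disturbed. Origin: middle of underside.
- punch: Red and black hole punch, 100 x 50 x 41 mm, loose, not to be disturbed. Origin: middle of underside.
- jar: Amber jar, 60 mm diameter, 75 mm high, standing loose on the riser's top board, not to be disturbed. Origin: middle of underside.
Mind the look-alikes: they are no part of the job. There is more than one size of the part that bears tray_centre; the job needs the larger. Of the things shaped like the cutter1, the yellow one is meant.

How it is judged (in metres and radians):
On the way, in this order (a step that is already met when the one before it is completed fails the run):
1. the bar is lifted clear of its catch with the gate still shut (value of joint bar above 0.11 rad and value of joint gate below 0.06 rad), for 0.05 s.
2. the gate is swung wide open (past 1.1 rad) (value of joint gate above 1.1 rad), for 0.1 s.
3. the tray is in the bay, its middle within 10 mm of home in depth and 26 mm sideways, standing on the table (x of tray_centre in the frame of bay between -0.01 and 0.006 m and y of tray_centre in the frame of bay between -0.026 and 0.026 m and z of tray_centre in the frame of bay below 0.006 m), for 0.1 s.
At the end, for the whole second after the job is handed in: Gate shut (below 0.035 rad) and the bar down behind its catch (below 0.04 rad); the tray on the table in the bay, within 10 mm of the back board in depth and within 26 mm of the bay's middle line, straight to 0.2 rad, its grip board at the mouth, at rest; all three cutters in it (all of step 3 and value of joint gate below 0.035 rad and value of joint bar below 0.04 rad and angle between the x axis of tray_centre and the x axis of riser, either way round below 0.2 rad and x of tray_grip in the frame of riser below 0.06 m and linear speed of tray below 0.01 m/s and distance between each of cutter1, cutter2, cutter3 and tray_centre below 0.09 m); the robot touches nothing.
It fails at once if another thing on the table or riser is moved by more than 25 mm (distance of any of pot1, pot2, pot3, mug, glue, tape, punch, jar from where it was at the start of the episode above 0.025 m).
It fails at once if a cutter leaves the tray (distance between any of cutter1, cutter2, cutter3 and tray_centre above 0.1 m).
It also fails if it takes over 70 s, if anything falls off the work surface, if the arm or the gripper's body presses on something with over 40 N, if the wrist force passes 120 N, or if a joint passes its speed limit or range.

### The arm

A 6-joint arm with a two-finger parallel gripper is mounted at the origin on the work surface. World frame = base frame: x ahead of the robot, y to its left, z up, the work surface at z = 0. Lengths are in mm, angles in degrees, forces in N, time in s.
With the tool pointing down it reaches from about 350 to 725 mm from the base axis. Payload 6 kg.
Tool frame: the origin (TCP) lies midway between the tips of the shut fingers; the grasp point (between the pads) lies 19 mm behind it; z points along the fingers, y is the direction in which the jaws open and shut (so a half turn about z gives the same grasp; the last joint's range is limited). The gripper opens to 85 mm and grips with 20 to 120 N. Pads are 22 mm wide; open, the fingers measure 114 mm over their backs; the gripper's body (76 mm by 85 mm) begins 54 mm behind the grasp point. The pads swing forward as they close: fully open they stand 13 mm farther back than shut.
Start: joints at [92.286, 2.303, 4.859, 0, -92.561, -19.12], TCP at [173.729, 574.275, 231.261] pointing down, gripper open.
Joint ranges: [-146.85, 146.85], [-73.84, 115.35], [-62.03, 85.46], [-188.31, 113.3], [-161.28, -10.13], [-171.36, 171.36]. Speed limits (degrees/s): [147.25, 147.25, 172.46, 180, 180, 180].

### API

Orientations are given as [roll, pitch, yaw] about the fixed x, y, z axes, in that order (R = Rz(yaw) Ry(pitch) Rx(roll)).
In Python, from bench import bot gives the robot as it stands. The module is installed in compiled form; this text tells all that it offers. Calls block until the motion is done:
- bot.move_pose(position, orientation): joint-space move of the TCP to a pose.
- bot.line_to(position, feed=150, ori=None): straight line of the TCP; ori=None keeps the orientation; feed is the mean speed in mm/s.
- bot.movej(angles): joint-space move.
- bot.set_gripper(opening, effort=None): finger opening in mm; effort is the grip in N (None keeps the last); returns when the fingers have stopped.
- bot.hold(seconds).
- bot.solve_ik(position, orientation): joint angles nearest the present ones, or None.
- bot.observe(): the state.
- bot.get_image(name): name is "side" or "top" or "wrist"; returns the picture (384x512x3 uint8, red, green, blue); there is no depth.
- bot.get_calibration(name): a dict with "K" (3x3 intrinsics, pixels), "rvec" (rotation vector, rad) and "tvec" (3), from world to camera coordinates, as OpenCV has them. Camera axes: x right, y down, z forward; pixel columns grow to the right and rows downward; lengths in mm; the calibration is good to about 2 mm. The wrist camera is an equidistant fisheye: a pixel r from the principal point sees the ray r / f radians off the axis. A picture is of the moment at which its call begins: read the wrist's pose just before it. get_calibration takes no time and is no camera call; for the wrist camera it gives the pose at the moment of the call.
A pose or a line that the arm cannot do raises bot.PlanningError and nothing moves.
- bot.hand_in(): hands the job in, once; it reports no verdict.
Trained networks look in the newest picture that a camera, given by its name, has taken for a name from the list of things; names that differ only in an ending like _2 or _b are one class to them, and where a whole thing is asked for, a point or a joint stands for the part that bears it (a point fixed in the world has none). Each returns a list of dicts, best first, with "conf" (0 to 1); they miss things now and then, are a little off and sometimes report something else, mostly with a low value. They report only what shows in the picture. A call takes as long as a camera call. They do not tell look-alikes from the thing itself.
- bot.trace(camera, target): "pixels" (384x512 bool, what is visible of it) and "box" ([left, top, right, bottom] in pixels, round what is visible of it).
The state is a dict: "time_s": time; "joint_pos": joint angles; "joint_vel": joint speeds; "effort": joint torques, N m; "eef_pos": TCP position; "orientation": TCP orientation; "force": force on the tool from outside, world axes, zero at the start; "wrist_torque": the same for the moment, N m; "opening": finger opening in mm.
Only numpy, scipy, OpenCV 4.12 (cv2) and the standard library are available. Lean on these libraries where they do the work, as an engineer would, in place of code of your own. Each camera call takes 0.05 s, during which the arm holds its last target.

## Working session

There is one attempt and no reset: what is moved stays moved. The work goes in short steps, each a Python script; the robot and the scene stay as the last script left them, time stands still between calls to the robot, and variables do not carry over. Pictures are saved under pics/ and viewed, and the job is handed in when it is done.

```bash
mkdir -p pics; ls; python3 - <<'E'
from bench import bot
import cv2
for n in ["side","top","wrist"]:
    im=bot.get_image(n); cv2.imwrite(f"pics/a_{n}.png",cv2.cvtColor(im,cv2.COLOR_RGB2BGR))
    c=bot.get_calibration(n); print(n,c)
print(bot.observe())
E
```

```text
pics
side {'K': array([[367.45096254,   0.        , 259.96398464],
       [  0.        , 367.45096254, 189.38043051],
       [  0.        ,   0.        ,   1.        ]]), 'rvec': array([ 2.3503622 , -0.63382254,  0.22396617]), 'tvec': array([-506.29308227,  283.97224223,  831.02439335])}
top {'K': array([[391.54872014,   0.        , 257.20389768],
       [  0.        , 391.54872014, 186.87519534],
       [  0.        ,   0.        ,   1.        ]]), 'rvec': array([ 2.17996197, -2.13116501,  0.07662201]), 'tvec': array([   2.81134152,  573.85371659, 1113.46030132])}
wrist {'K': array([[297.31863964,   0.        , 258.50709886],
       [  0.        , 297.31863964, 194.3357331 ],
       [  0.        ,   0.        ,   1.        ]]), 'rvec': array([-1.76742809,  2.38231983,  0.3145853 ]), 'tvec': array([598.30199068, -33.19034178, 378.41814585])}
{'time_s': 0.15, 'joint_pos': array([ 9.22856988e+01,  2.33087170e+00,  4.81486964e+00, -1.53497514e-02,
       -9.25598149e+01, -1.91170921e+01]), 'joint_vel': array([ 0.04837615, -0.12614656,  0.14553369,  0.1086002 , -0.02698829,
       -0.04306307]), 'effort': array([-1.62138422e-03, -3.68611479e+01,  3.47692966e+01,  6.93617553e+00,
       -4.34788613e-03, -7.45889793e-06]), 'eef_pos': array([173.64998936, 574.07157919, 230.51473186]), 'orientation': array([ 1.79923342e+02, -1.03404074e-02, -1.68307110e+01]), 'force': array([ 0.32860395, -0.62177141, -0.11907241]), 'wrist_torque': array([ 0.00356461,  0.04833444, -0.00383403]), 'opening': 85.4877806933735}
```

View pics/a_top.png

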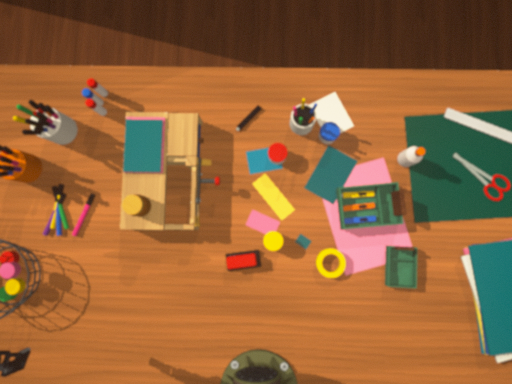

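View pics/a_side.png

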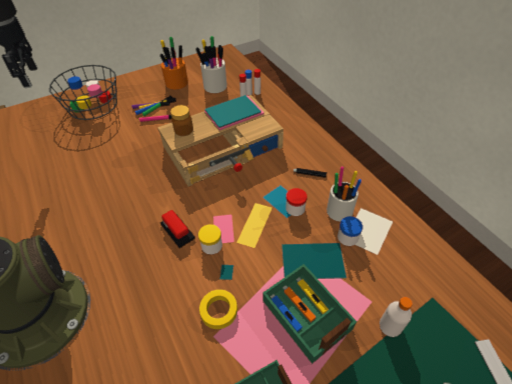

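View pics/a_wrist.png

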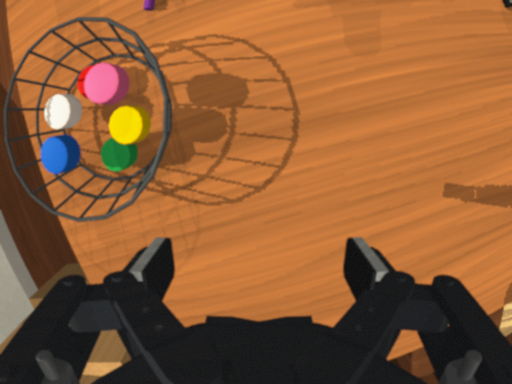

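```bash
cat > h.py <<'E'
from bench import bot
import numpy as np, cv2
from scipy.spatial.transform import Rotation as Ro
def cal(n):
    c=bot.get_calibration(n); R=cv2.Rodrigues(np.array(c["rvec"],float))[0]; return c["K"],R,np.array(c["tvec"],float).ravel()
def proj(c,P,n):
    K,R,t=c; P=np.atleast_2d(P); q=P@R.T+t
    if n=="wrist":
        r=np.hypot(q[:,0],q[:,1]); th=np.arctan2(r,q[:,2]); s=np.where(r>1e-9,th/np.maximum(r,1e-9),0)
        return np.c_[K[0,0]*q[:,0]*s+K[0,2],K[1,1]*q[:,1]*s+K[1,2]]
    return np.c_[K[0,0]*q[:,0]/q[:,2]+K[0,2],K[1,1]*q[:,1]/q[:,2]+K[1,2]]
def unproj(c,uv,z,n):
    K,R,t=c; uv=np.atleast_2d(np.array(uv,float)); d=(uv-[K[0,2],K[1,2]])/K[0,0]
    if n=="wrist":
        th=np.hypot(d[:,0],d[:,1]); s=np.where(th>1e-9,np.sin(th)/np.maximum(th,1e-9),1)
        ray=np.c_[d*s[:,None],np.cos(th)]
    else: ray=np.c_[d,np.ones(len(d))]
    o=-R.T@t; w=ray@R; k=(z-o[2])/w[:,2]; return o+w*k[:,None]
def save(im,name,scale=1):
    im=cv2.cvtColor(im,cv2.COLOR_RGB2BGR)
    if scale!=1: im=cv2.resize(im,None,fx=scale,fy=scale,interpolation=cv2.INTER_CUBIC)
    cv2.imwrite("pics/"+name+".png",im)
def snap(name,n="wrist"):
    c=cal(n); im=bot.get_image(n); save(im,name); np.savez("pics/"+name+".npz",K=c[0],R=c[1],t=c[2],im=im); return c,im
def load(name):
    d=np.load("pics/"+name+".npz"); return (d["K"],d["R"],d["t"]),d["im"]
E
python3 - <<'E'
from h import *
c=cal("top")
for nm,uv,z in [("riser hinge-front corner",(200,228),80),("post front far",(199,113),80),("knob",(217,181),60),("traycorn fl",(340,190),45),("tray bl",(342,226),45),("tray fr",(402,182),45),("tray br",(403,224),45),("grip",(397,204),80),("pot r",(277,152),56),("pot y",(273,241),56),("punch",(243,261),41),("tape",(331,263),24),("pot b",(330,132),56),("jar",(135,204),150)]:
    print(nm,unproj(c,uv,z,"top")[0].round(0))
bot.get_image("top")
for t in ["tray_centre","tray_grip","riser","gate","bar","knob","pot1"]:
    for d in bot.trace("top",t): print(t,round(d["conf"],2),d["box"],d["pixels"].sum())
print(bot.observe()["time_s"])
E
```

```text
riser hinge-front corner [451. 170.  80.]
post front far [777. 185.  80.]
knob [585. 130.  60.]
traycorn fl [ 568. -222.   45.]
tray bl [ 466. -227.   45.]
tray fr [ 595. -397.   45.]
tray br [ 476. -398.   45.]
grip [ 529. -371.   80.]
pot r [673. -39.  56.]
pot y [419. -33.  56.]
punch [360.  51.  41.]
tape [ 360. -200.   24.]
pot b [ 734. -190.   56.]
jar [510. 331. 150.]
tray_centre 0.82 [383.3, 247.2, 417.5, 289.4] 1303
tray_centre 0.79 [336.3, 182.6, 404.8, 231.7] 2322
tray_grip 0.88 [385.4, 243.9, 418.1, 288.7] 1335
tray_grip 0.58 [341.0, 183.2, 407.7, 227.8] 2393
tray_grip 0.43 [224.0, 250.0, 261.3, 270.3] 585
riser 0.96 [120.7, 110.6, 218.8, 230.3] 7369
gate 0.79 [190.7, 159.6, 221.6, 224.9] 560
gate 0.41 [226.0, 249.7, 261.4, 271.9] 601
bar 0.49 [118.6, 111.2, 220.0, 227.2] 7309
bar 0.46 [197.2, 168.1, 219.4, 182.4] 114
knob 0.78 [200.4, 159.3, 220.8, 202.0] 163
pot1 0.82 [266.5, 141.2, 285.4, 164.2] 342
pot1 0.8 [317.0, 123.2, 338.5, 140.2] 330
pot1 0.67 [263.1, 230.0, 281.7, 249.6] 325
pot1 0.29 [335.0, 181.5, 407.2, 225.7] 2441
0.55
```

```bash
python3 - <<'E'
from h import *
K,R,t=cal("wrist"); print(-R.T@t, R.T@[0,0,1])
for p,yaw in [((585,149,60),-90),((439,55,60),-185),((550,-390,60),180),((551,212,60),180)]:
    print(bot.solve_ik(p,[180,0,yaw]))
bot.move_pose([560,90,260],[180,0,-90]); 
snap("riser1"); 
bot.move_pose([540,-360,250],[180,0,180]); snap("tray1")
print(bot.observe()["time_s"])
E
```

```text
[237.47645466 554.02723085 373.53264784] [-0.25008136  0.07500809 -0.96531503]
[ 33.28564016   5.57323489  -9.684758     0.         -74.74200711
 -33.28564016]
[ 3.35091611e+01 -2.07272884e+01 -3.34159453e+01 -2.54444375e-14
 -7.73113431e+01 -1.28509161e+02]
[-18.39597354  15.89636813   2.07711354   0.         -76.18074541
 -71.60402646]
[ 4.04856105e+01  3.59213255e+00 -1.17848783e+01 -2.54444375e-14
 -7.46229892e+01 -1.30485610e+02]
4.5167
```

View pics/riser1.png

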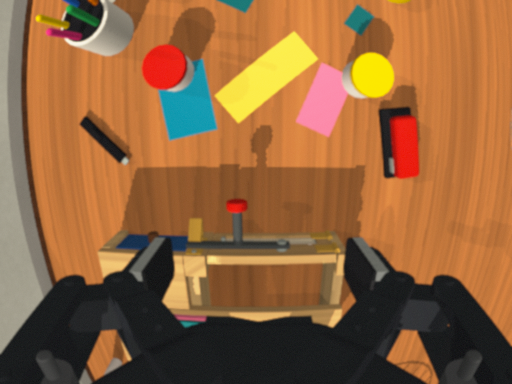

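View pics/tray1.png

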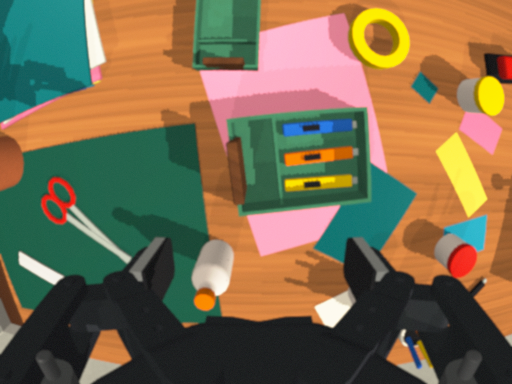

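```bash
python3 - <<'E'
from h import *
def crop(name,x0,y0,x1,y1,s,out):
    _,im=load(name); save(im[y0:y1,x0:x1],out,s)
crop("riser1",90,190,360,330,2.9,"z1")
crop("tray1",215,95,385,220,4,"z2")
im=cv2.imread("pics/a_top.png")[:,:,::-1]; save(im[100:240,110:230],"z3",4.2)
E
```

```text
(no output)
```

View pics/z1.png

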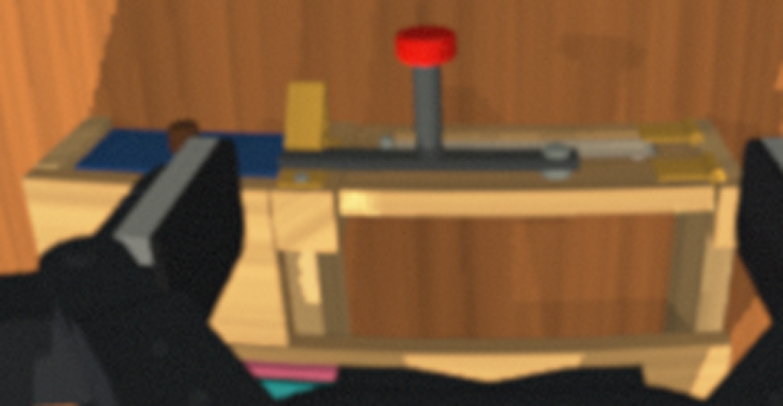

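View pics/z2.png

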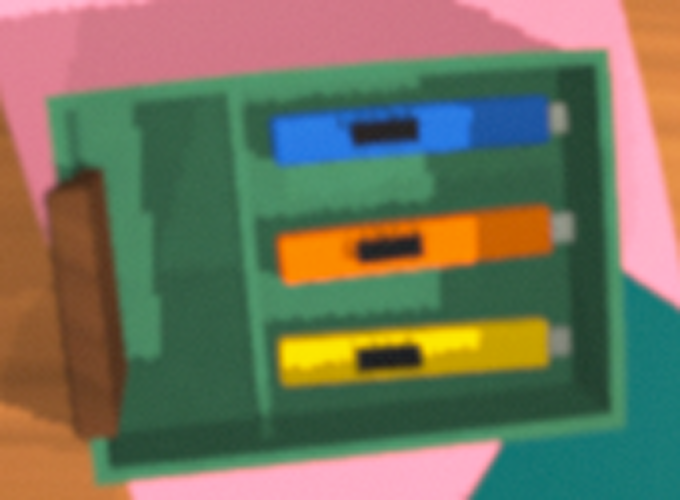

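View pics/z3.png

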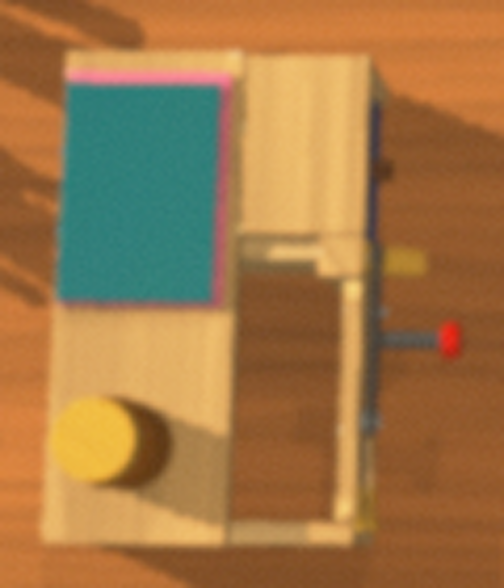

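```bash
cat > fit.py <<'E'
from h import *
from scipy.optimize import least_squares
def T(p,P):
    P=np.atleast_2d(np.array(P,float)); a=p[2]; c,s=np.cos(a),np.sin(a)
    return np.c_[p[0]+c*P[:,0]-s*P[:,1],p[1]+s*P[:,0]+c*P[:,1],P[:,2]]
def fit(obs,p0):
    # obs: list (cal, camname, P(n,3), uv(n,2), weight)
    f=lambda p: np.concatenate([(w*(proj(c,T(p,P),n)-uv)).ravel() for c,n,P,uv,w in obs])
    r=least_squares(f,p0,loss="soft_l1",x_scale=[1,1,.01]); return r.x,f(r.x).reshape(-1,2)
E
python3 - <<'E'
from fit import *
c,im=load("riser1")
o=np.array([90,190]);
D=[((426,47),(-59,-42.5,60)),((428,153),(-9,-42.5,60)),((338,190),(0,-80.5,78)),((713,187),(0,80.5,78)),((306,83),(-37,-97.5,47)),((275,193),(0,-110.5,80)),((558,158),(-9,12.5,62)),((286,83),(-37,-105.5,47)),((326,83),(-37,-89.5,47))]
uv=np.array([d[0] for d in D])/2.9+o; P=[d[1] for d in D]
p,r=fit([(c,"wrist",P,uv,1)],[551,180,np.pi/2]); print(p,np.degrees(p[2])); print(r.round(1))
ct=cal("top"); o3=np.array([110,100])
D3=[((450,340),(-59,-42.5,60)),((385,338),(-9,-42.5,60)),((425,262),(-37,-97.5,47)),((362,283),(0,-80.5,78)),((352,540),(0,80.5,78)),]
uv3=np.array([d[0] for d in D3])/4.2+o3; P3=[d[1] for d in D3]
p3,r3=fit([(ct,"top",P3,uv3,1)],p); print("top",p3,np.degrees(p3[2])); print(r3.round(1))
np.save("riser.npy",p)
# tray
c2,im2=load("tray1"); o2=np.array([215,95])
D2=[((48,98),(-85,60,45)),((607,50),(85,60,45)),((626,424),(85,-60,45)),((98,486),(-85,-60,45)),((52,192),(-85,35,80)),((100,175),(-73,35,80)),((80,436),(-85,-35,80)),((120,425),(-73,-35,80))]
uv2=np.array([d[0] for d in D2])/4+o2; P2=[d[1] for d in D2]
q,rq=fit([(c2,"wrist",P2,uv2,1)],[535,-312,np.pi/2]); print("tray",q,np.degrees(q[2])); print(rq.round(1))
np.save("tray.npy",q)
# overlay
for im,c,pp,PP,name in [(im,c,p,[(0,-82.5,78),(0,82.5,78),(12,-80,78),(12,80,78),(0,-110.5,80),(0,-234.5,80),(-14,-105.5,65),(-14,-89.5,65),(-37,-105.5,47),(-37,-89.5,47),(85,-82.5,80),(85,82.5,80),(-53,-42.5,60),(-65,-42.5,60),(-65,-29.5,60),(-65,-55.5,60)],"ov1"),(im2,c2,q,P2,"ov2")]:
    big=cv2.resize(im,None,fx=3,fy=3,interpolation=cv2.INTER_CUBIC)
    for u in proj(c,T(pp,PP),"wrist"): cv2.circle(big,tuple(((u+.5)*3).astype(int)),3,(255,0,255),1)
    u=proj(c,T(pp,PP),"wrist").mean(0)*3; x0=int(max(0,u[0]-400)); y0=int(max(0,u[1]-250)); save(big[y0:y0+500,x0:x0+800],name)
E
```

```text
[543.55718531 188.98631683   1.57421986] 90.19615393467042
[[ 0.1 -0.6]
 [ 0.5  0.7]
 [-0.   0.2]
 [ 0.8  0.2]
 [ 0.2  0.3]
 [-2.2 -0.7]
 [-0.7 -0.5]
 [ 1.1  0.2]
 [-0.7  0.3]]
top [541.06471408 187.06499706   1.57513561] 90.2486228311815
[[ 0.4  0.4]
 [-1.6  0.6]
 [-0.   0.6]
 [ 0.1 -0.4]
 [ 0.4 -4.3]]
tray [ 527.93245571 -305.61920752    1.67663772] 96.06426526350737
[[ 0.5 -1.7]
 [ 2.1 -0.9]
 [ 0.5  0.7]
 [-0.  -0.8]
 [-1.2 -1.5]
 [-2.   1.5]
 [-0.2  0.9]
 [ 0.6  2.5]]
```

View pics/ov1.png

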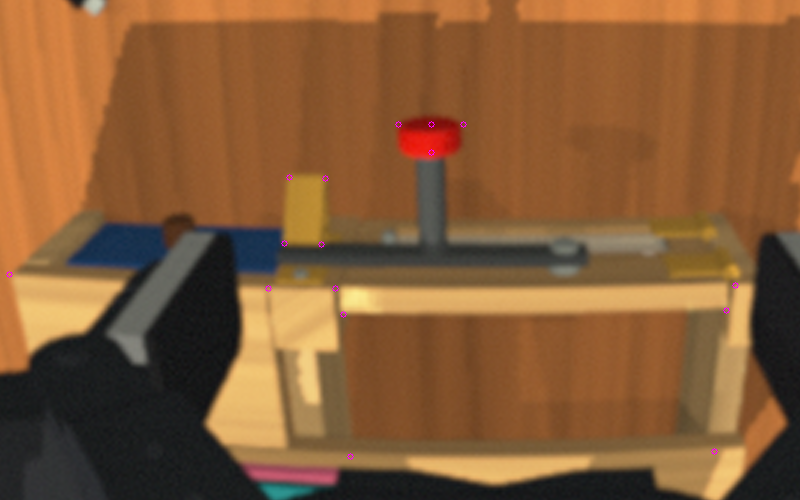

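View pics/ov2.png

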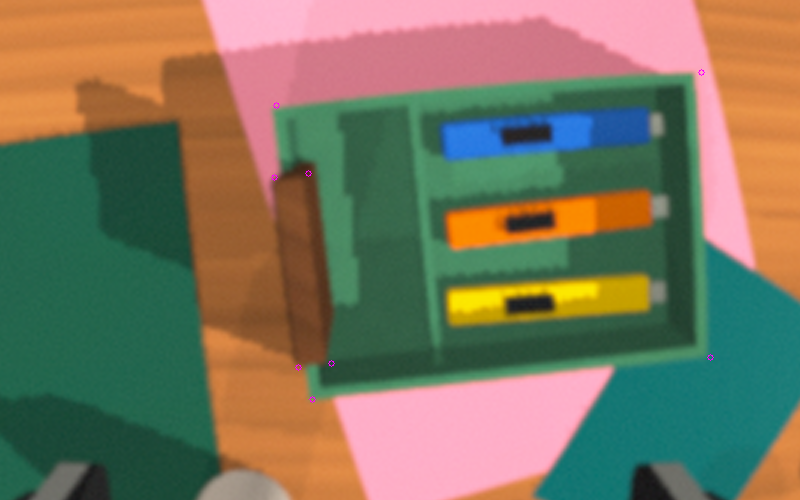

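```bash
cat >> h.py <<'E'
def st(tag=""):
    s=bot.observe(); print(tag,"t",round(s["time_s"],2),"p",s["eef_pos"].round(1),"o",s["orientation"].round(1),"F",s["force"].round(1),"M",s["wrist_torque"].round(2),"op",round(s["opening"],1)); return s
# pose of tool holding the knob at gate angle g (rad), lift l mm
def knobpose(p,g,l=0,off=0):
    a=p[2]; b=np.arcsin(l/55)
    d=70+55*np.cos(b)
    # in riser frame: hinge (0,82.5); gate opened by g: y' axis rotates
    loc=np.array([-31.0-off,-d])
    ang=-g   # free edge (-y) swings to -x : clockwise in world
    R=lambda t:np.array([[np.cos(t),-np.sin(t)],[np.sin(t),np.cos(t)]])
    q=R(ang)@loc+[0,82.5]; w=R(a)@q+p[:2]
    return [w[0],w[1],41+l],[180,0,np.degrees(a-g)-180]
E
python3 - <<'E'
from fit import *
p=np.load("riser.npy")
for g in (0,.5,1.0,1.65):
    P,o=knobpose(p,g,12); print(g,np.round(P,1),np.round(o,1),bot.solve_ik(P,o).round(0))
P,o=knobpose(p,0)
bot.set_gripper(40,30)
bot.move_pose([P[0],P[1],130],o); st("above")
bot.line_to(P,feed=100); st("down")
snap("k1","side")
bot.set_gripper(0,30); st("grip")
P,o=knobpose(p,0,13); bot.line_to(P,feed=40,ori=o); bot.hold(.1); st("lift")
snap("k2","side"); snap("k2w")
E
```

```text
0 [584.8 158.1  53. ] [180.    0.  -89.8] [ 34.   6. -10.   0. -74. -34.]
0.5 [555.  102.5  53. ] [ 180.     0.  -118.5] [ 31.  -0. -16.   0. -74. -59.]
1.0 [502.2  68.   53. ] [ 180.     0.  -147.1] [ 31.  -9. -25.  -0. -74. -88.]
1.65 [420.8  67.7  53. ] [ 180.     0.  -184.3] [  37.  -24.  -36.   -0.  -77. -131.]
above t 6.96 p [586.6 157.4 130.4] o [-180.     0.   -89.9] F [ 0.1 -0.2 -0.2] M [-0.07 -0.05 -0.02] op 40.0
down t 8.0 p [586.7 158.3  42. ] o [-179.9    0.   -89.8] F [ 0.9  0.5 -0.3] M [-0.03  0.    0.03] op 40.3
grip t 8.41 p [586.4 158.3  41.6] o [-180.     0.   -89.8] F [-1.5  0.7  2.5] M [0.08 0.42 0.01] op 11.0
lift t 8.98 p [585. 158.  54.] o [-180.    -0.   -89.8] F [ 4.4 -1.7 -1.4] M [-0.5  -1.53  0.02] op 10.9
```

```bash
python3 - <<'E'
from h import *
_,a=load("k2"); _,b=load("k2w")
save(np.hstack([cv2.resize(a[90:220,120:320],(400,260),interpolation=cv2.INTER_CUBIC),cv2.resize(b[150:384,100:420],(380,260))]),"k2z")
E
```

```text
(no output)
```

View pics/k2z.png

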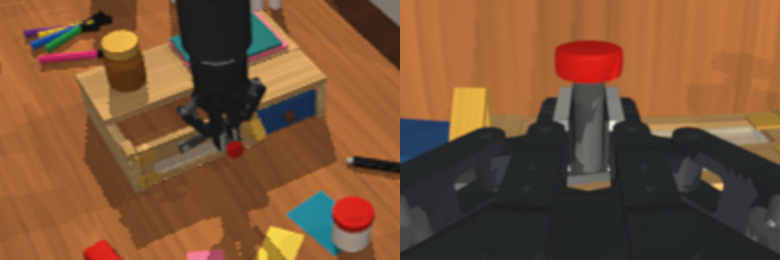

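```bash
python3 - <<'E'
from fit import *
p=np.load("riser.npy")
for g in np.arange(.15,1.66,.15):
    P,o=knobpose(p,g,13); bot.line_to(P,feed=70,ori=o); s=st("g%.2f"%g)
    if np.linalg.norm(s["force"])>25: print("STOP"); break
snap("o1","side"); snap("o1t","top")
E
```

```text
g0.15 t 9.51 p [578.8 139.6  54.1] o [-180.    -0.   -98.4] F [ 4.4 -2.6 -0.9] M [-0.75 -1.71 -0.03] op 10.6
g0.30 t 9.93 p [570.1 122.5  54.1] o [-180.   -0. -107.] F [ 4.5 -2.8 -1.2] M [-1.01 -1.51 -0.01] op 10.8
g0.45 t 10.36 p [558.9 106.9  54. ] o [-180.    -0.  -115.6] F [ 4.5 -3.1 -1.9] M [-1.15 -1.4  -0.01] op 10.5
g0.60 t 10.78 p [545.6  93.2  53.9] o [-1.800e+02 -1.000e-01 -1.241e+02] F [ 3.5 -2.8 -1. ] M [-1.34 -1.2  -0.02] op 10.9
g0.75 t 11.21 p [530.3  81.7  53.9] o [-1.800e+02 -1.000e-01 -1.327e+02] F [ 3.3 -4.1 -1.7] M [-1.48 -1.    0.  ] op 10.7
g0.90 t 11.63 p [513.6  72.6  53.8] o [-1.800e+02 -1.000e-01 -1.413e+02] F [ 2.4 -5.1 -1.6] M [-1.6  -0.77 -0.01] op 10.8
g1.05 t 12.06 p [495.6  66.   53.8] o [-1.800e+02 -1.000e-01 -1.498e+02] F [ 1.5 -4.3 -0.7] M [-1.72 -0.52  0.01] op 10.8
g1.20 t 12.48 p [477.2  62.3  53.9] o [-1.800e+02 -1.000e-01 -1.583e+02] F [ 1.  -5.4 -1.1] M [-1.67 -0.17 -0.02] op 10.8
g1.35 t 12.91 p [458.1  61.3  53.8] o [-1.800e+02 -1.000e-01 -1.669e+02] F [ 0.5 -5.2 -0.8] M [-1.72 -0.   -0.04] op 10.7
g1.50 t 13.33 p [439.1  63.1  53.8] o [-1.800e+02 -1.000e-01 -1.754e+02] F [-0.9 -3.7 -0.9] M [-1.77  0.31 -0.01] op 11.0
g1.65 t 13.76 p [420.6  67.8  53.8] o [-1.799e+02 -1.000e-01  1.760e+02] F [-1.8 -5.7 -1. ] M [-1.62  0.52 -0.03] op 10.9
```

View pics/o1t.png

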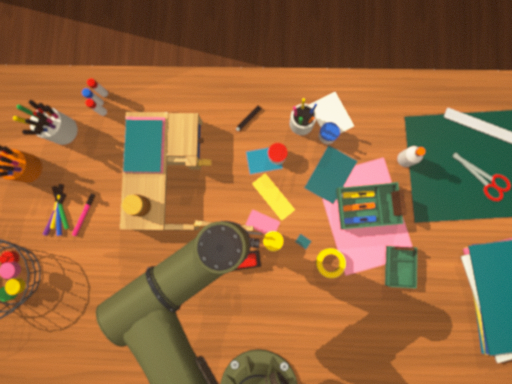

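View pics/o1.png

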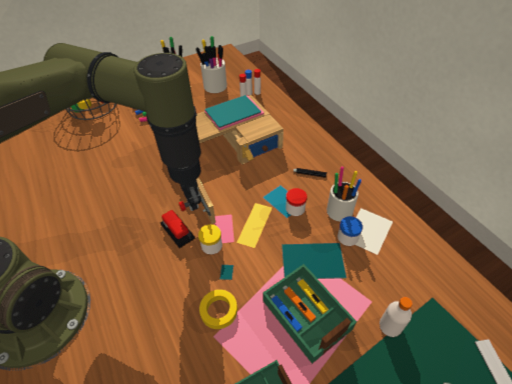

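```bash
python3 - <<'E'
from fit import *
p=np.load("riser.npy")
P,o=knobpose(p,1.65,0); bot.line_to(P,feed=60); 
bot.set_gripper(40); st("rel")
bot.line_to([P[0],P[1],150],feed=200); st()
snap("o2t","top"); snap("o2s","side")
c2,im2=load("tray1"); o2=np.array([215,95])
D2=[((48,98),(-85,60,45)),((607,50),(85,60,45)),((626,424),(85,-60,45)),((98,486),(-85,-60,45))]
uv2=np.array([d[0] for d in D2])/4+o2; P2=[d[1] for d in D2]
q,rq=fit([(c2,"wrist",P2,uv2,1)],[535,-312,np.pi/2]); print("tray",q,np.degrees(q[2])); print(rq.round(1)); np.save("tray.npy",q)
print(T(q,[(-79,0,0)]))
E
```

```text
rel t 14.62 p [420.8  66.8  41. ] o [180.    0.  175.7] F [0.4 1.2 0.8] M [-0.05  0.08  0.  ] op 39.9
 t 15.31 p [420.2  66.5 148.9] o [ 1.800e+02 -1.000e-01  1.757e+02] F [ 0.  -0.5 -1.5] M [-0.04  0.   -0.01] op 39.9
tray [ 528.79757375 -306.52068682    1.68603803] 96.60286323036154
[[-0.7 -0.2]
 [ 0.9 -0.9]
 [ 0.2  0.7]
 [-0.2  0.4]]
[[ 537.88153031 -384.99668145    0.        ]]
```

View pics/o2s.png

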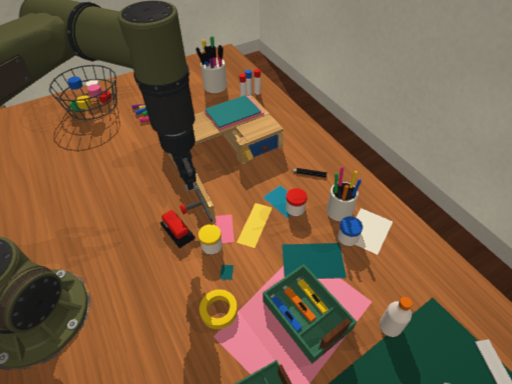

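```bash
python3 - <<'E'
from fit import *
q=np.load("tray.npy")
g=T(q,[(-79,0,0)])[0]; o=[180,0,np.degrees(q[2])+90-360]
bot.move_pose([g[0],g[1],180],o); 
bot.line_to([g[0],g[1],105],feed=150); snap("t2"); st()
E
```

```text
t 17.82 p [ 538.7 -385.3  106.9] o [-1.799e+02  1.000e-01 -1.734e+02] F [ 0.2 -0.2  0.5] M [ 0.03 -0.03 -0.02] op 40.4
```

View pics/t2.png

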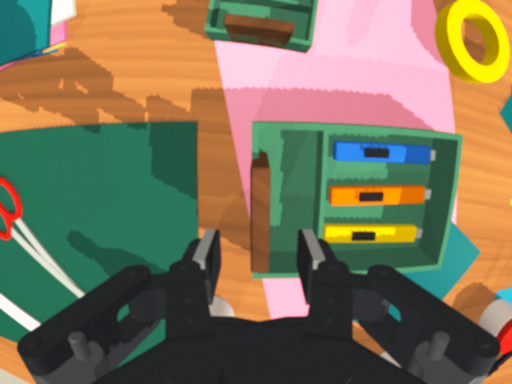

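```bash
python3 - <<'E'
from fit import *
q=np.load("tray.npy")
g=T(q,[(-79,0,0)])[0]
bot.line_to([g[0],g[1],41],feed=80); st("down")
bot.set_gripper(0,70); st("grip")
bot.line_to([g[0],g[1],49],feed=40); bot.hold(.1); st("lift"); snap("t3","side"); snap("t3w")
E
```

```text
down t 18.77 p [ 538.3 -385.3   41.8] o [-180.     0.  -173.4] F [ 0.4 -0.3 -0.2] M [0.06 0.01 0.  ] op 40.1
grip t 19.12 p [ 538.3 -385.1   41.8] o [-1.800e+02  1.000e-01 -1.734e+02] F [-0.8  2.   2.5] M [ 0.42  0.01 -0.02] op 11.3
lift t 19.57 p [ 537.6 -384.9   48.4] o [ 180.    -0.  -173.4] F [ 0.2  0.1 -3.5] M [-0.25 -0.03  0.02] op 11.3
```

View pics/t3.png

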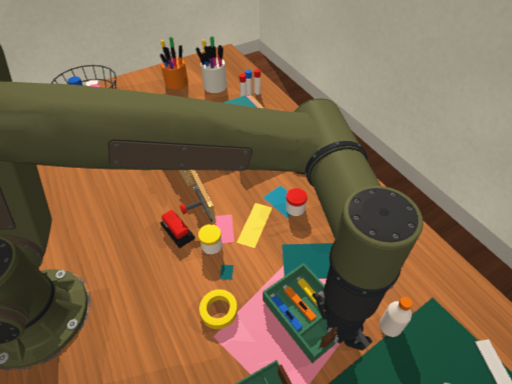

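View pics/t3w.png

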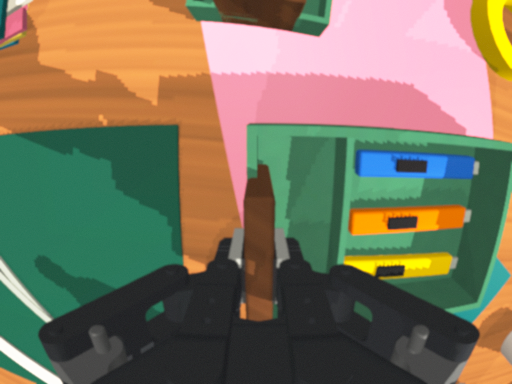

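```bash
python3 - <<'E'
from fit import *
p=np.load("riser.npy"); 
yaw=np.degrees(p[2])+90-360
def gp(x,y,z): return T(p,[(x,y,z)])[0]
bot.line_to(gp(-360,-4,50),feed=120,ori=[180,0,yaw]); st("align")
snap("m1w"); snap("m1t","top")
E
```

```text
align t 21.61 p [ 548.7 -171.4   49.9] o [-180.    -0.  -179.8] F [ 0.8  0.9 -3. ] M [-0.25 -0.02 -0.01] op 11.0
```

View pics/m1w.png

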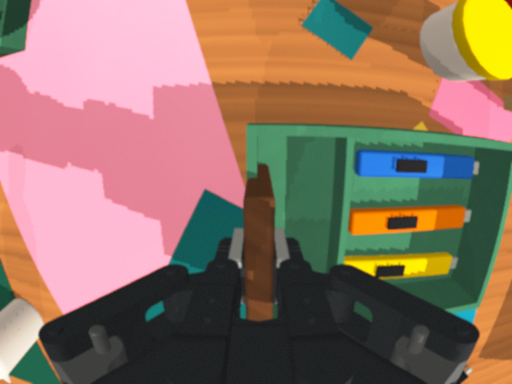

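View pics/m1t.png

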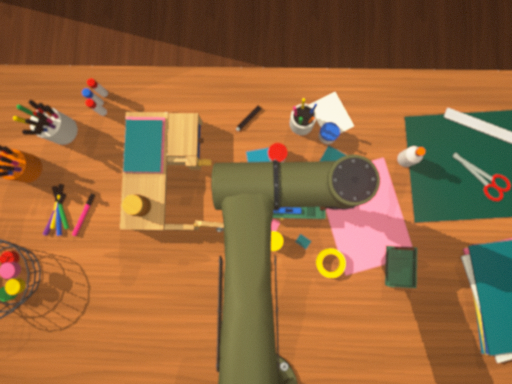

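```bash
python3 - <<'E'
from fit import *
p=np.load("riser.npy"); c,im=load("m1w")
save(im[100:340,220:512],"m1z",2.7)
def inv(w): 
    a=p[2]; d=w[:,:2]-p[:2]; return np.c_[d@[np.cos(a),np.sin(a)],d@[-np.sin(a),np.cos(a)]]
for uv,z in [((247,124),53),((511,142),53),((258,165),88),((268,165),88),((477,305),53)]: print(uv,inv(unproj(c,uv,z,"wrist")).round(1))
tr=T(p,[(-361+164,-4+56+0,53),(-361-6,-4+60,53),(-361-6,-4+35,88),(-361+6,-4+35,88),(-361+164,-4-60,53)]); print(proj(c,tr,"wrist").round(0))
E
```

```text
(247, 124) [[-367.    57.6]]
(511, 142) [[-205.4   57.2]]
(258, 165) [[-361.8   44. ]]
(268, 165) [[-358.3   44. ]]
(477, 305) [[-202.   -60.2]]
[[518. 151.]
 [247. 127.]
 [244. 200.]
 [277. 200.]
 [480. 308.]]
```

View pics/m1z.png

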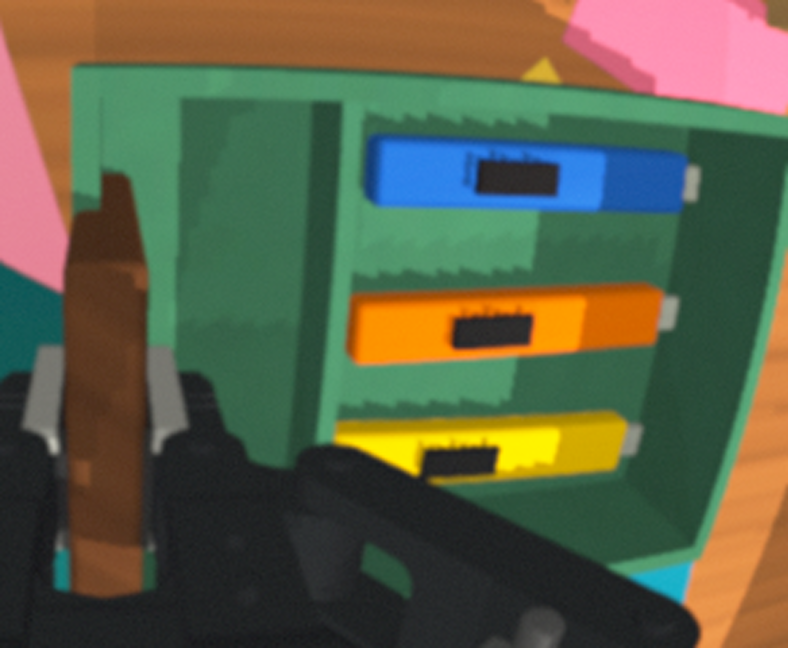

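```bash
python3 - <<'E'
from fit import *
p=np.load("riser.npy"); yaw=np.degrees(p[2])+90-360; o=[180,0,yaw]
def gp(x,y,z): return T(p,[(x,y,z)])[0]
ok=True
for x in (-160,-120,-80,-40,0,12):
    bot.line_to(gp(x,-4,46),feed=110,ori=o); s=st(x)
    if np.hypot(*s["force"][:2])>10: ok=False; print("STOP"); break
if ok:
    bot.line_to(gp(12,-4,41.5),feed=40,ori=o); st("low")
    for x in range(16,37,2):
        bot.line_to(gp(x,-4,41.2),feed=30,ori=o); s=st(x)
        if -s["force"][1]>8: break
snap("i1w"); snap("i1s","side")
E
```

```text
-160 t 23.68 p [548.1  28.6  46. ] o [-180.    -0.  -179.8] F [-0.  -0.6 -3.5] M [-0.25  0.02  0.05] op 11.0
-120 t 24.19 p [547.9  69.1  46. ] o [-180.    -0.  -179.8] F [ 0.2 -1.2 -3.7] M [-0.25  0.02  0.  ] op 11.0
-80 t 24.71 p [547.7 109.   45.9] o [-180.    -0.  -179.8] F [-0.4 -0.  -3.8] M [-0.3   0.03 -0.04] op 11.3
-40 t 25.23 p [547.6 149.1  45.9] o [-180.    -0.  -179.8] F [-0.4  0.7 -3.7] M [-0.27  0.07  0.  ] op 11.1
0 t 25.74 p [547.4 189.4  45.8] o [-180.    -0.  -179.7] F [-0.1  0.1 -2.6] M [-0.28  0.02  0.03] op 11.0
12 t 26.0 p [547.5 201.   46. ] o [-180.    -0.  -179.8] F [-0.7  0.1 -3. ] M [-0.29 -0.1  -0.02] op 11.5
low t 26.26 p [547.9 200.8  41.8] o [ 1.800e+02  1.000e-01 -1.798e+02] F [ 1.5 -0.5 -0.8] M [-0.11 -0.29 -0.03] op 11.0
16 t 26.54 p [547.9 205.   41.8] o [-1.800e+02  1.000e-01 -1.798e+02] F [ 1.4 -1.5  2. ] M [-0.77 -0.11 -0.03] op 11.1
18 t 26.79 p [547.8 207.   41.8] o [-180.     0.  -179.8] F [-0.1 -3.3  4. ] M [-1.05 -0.05 -0.02] op 11.1
20 t 27.04 p [547.8 209.   41.8] o [-180.     0.  -179.8] F [ 0.8 -3.9  5.5] M [-1.26  0.03 -0.03] op 11.1
22 t 27.29 p [547.8 211.   41.8] o [-180.     0.  -179.8] F [-0.8 -4.   5.3] M [-1.3  -0.    0.05] op 11.2
24 t 27.54 p [547.8 213.   41.8] o [-180.     0.  -179.8] F [-0.8 -3.7  6.2] M [-1.27  0.07 -0.04] op 11.2
26 t 27.79 p [547.8 214.9  41.8] o [-180.     0.  -179.8] F [ 0.8 -3.2  5.7] M [-1.3   0.05 -0.05] op 11.2
28 t 28.04 p [547.8 217.   41.8] o [-180.     0.  -179.8] F [-0.7 -4.4  4.6] M [-1.24 -0.    0.  ] op 11.2
30 t 28.29 p [547.7 219.   41.8] o [-180.     0.  -179.8] F [-0.2 -4.3  5.9] M [-1.29  0.01 -0.02] op 11.5
32 t 28.54 p [547.8 221.   41.8] o [-180.     0.  -179.8] F [-0.3 -3.6  4.4] M [-1.27 -0.03 -0.01] op 11.4
34 t 28.79 p [547.9 221.4  41.8] o [-179.9    0.  -179.8] F [ 1.3 -9.1  5.4] M [-2.77 -0.4   0.08] op 11.2
```

View pics/i1w.png

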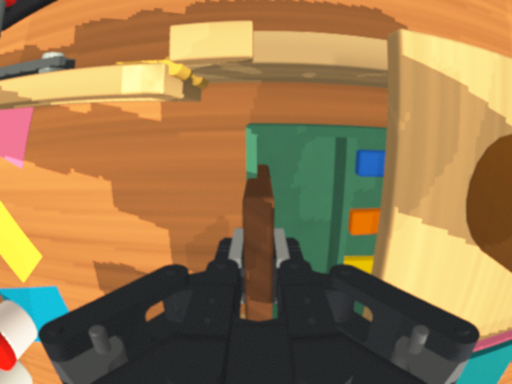

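View pics/i1s.png

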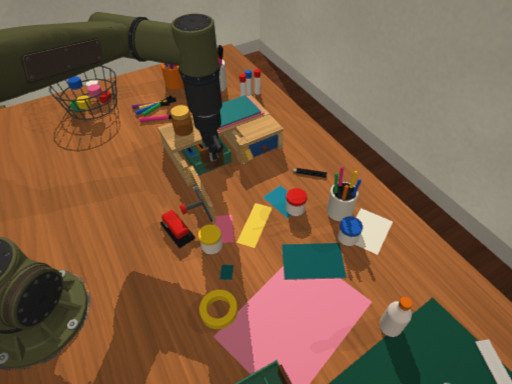

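```bash
python3 - <<'E'
from fit import *
p=np.load("riser.npy"); yaw=np.degrees(p[2])+90-360; o=[180,0,yaw]
def gp(x,y,z): return T(p,[(x,y,z)])[0]
bot.line_to(gp(32,-4,41.2),feed=20,ori=o)
bot.set_gripper(36); st("rel")
bot.line_to(gp(32,-4,165),feed=150,ori=o); snap("r1w")
P,ko=knobpose(p,1.65,0); bot.set_gripper(40,30)
bot.move_pose([P[0],P[1],140],ko); st(); snap("r2w")
E
```

```text
rel t 29.5 p [547.  221.1  40.5] o [-1.800e+02 -1.000e-01 -1.798e+02] F [-0.  -0.  -1.3] M [-0.07 -0.02 -0.01] op 35.9
 t 31.57 p [421.2  66.7 140.6] o [1.800e+02 1.000e-01 1.757e+02] F [0.2 1.1 0.4] M [ 0.01 -0.08  0.02] op 39.4
```

View pics/r1w.png

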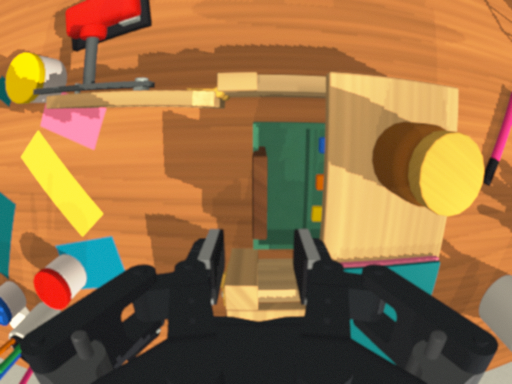

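View pics/r2w.png

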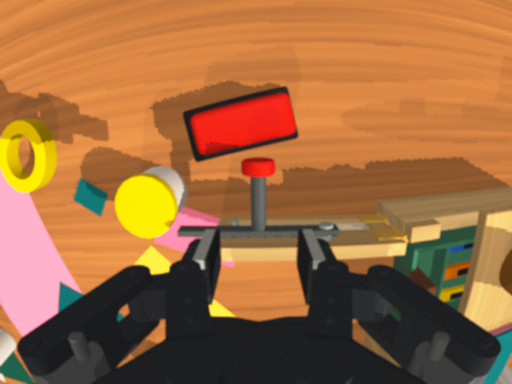

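```bash
python3 - <<'E'
from fit import *
p=np.load("riser.npy")
P,o=knobpose(p,1.65,0)
bot.line_to(P,feed=100,ori=o); bot.set_gripper(0,30); st("grip")
P,o=knobpose(p,1.65,13); bot.line_to(P,feed=40,ori=o); st("lift")
for g in [1.5,1.35,1.2,1.05,.9,.75,.6,.45,.3,.15,.06,.03,0.01,0,-.01]:
    P,o=knobpose(p,g,13); bot.line_to(P,feed=70 if g>.1 else 25,ori=o); s=st("g%.2f"%g)
    if np.linalg.norm(s["force"])>20: print("STOP"); break
snap("c1s","side"); snap("c1w")
E
```

```text
grip t 33.12 p [420.9  66.4  41.5] o [180.    0.  175.7] F [-0.2 -0.2  2. ] M [-0.17  0.32  0.11] op 10.8
lift t 33.59 p [420.6  67.7  54. ] o [-180.    -0.   175.7] F [-0.6 -0.9 -3.1] M [-0.74  0.45 -0.02] op 10.7
g1.50 t 34.02 p [439.1  63.   53.8] o [-180.    -0.  -175.9] F [-1.  -2.7 -1.6] M [-0.91  0.26  0.04] op 10.8
g1.35 t 34.44 p [458.   61.2  54. ] o [-180.    -0.  -167.3] F [-0.7 -3.8 -1.2] M [-1.42  0.02  0.04] op 10.6
g1.20 t 34.87 p [477.   62.2  54.1] o [-180.    -0.  -158.7] F [ 0.9 -4.2 -1.4] M [-1.79 -0.27  0.04] op 10.7
g1.05 t 35.29 p [496.   66.1  54.2] o [-180.     0.  -150.1] F [ 1.1 -4.5 -2.4] M [-1.86 -0.57  0.04] op 10.5
g0.90 t 35.72 p [514.1  72.8  54.3] o [-179.9    0.  -141.5] F [ 2.8 -5.2 -2.1] M [-1.85 -0.77  0.05] op 10.5
g0.75 t 36.14 p [531.   82.1  54.5] o [-1.799e+02  1.000e-01 -1.329e+02] F [ 1.6 -4.1 -2. ] M [-1.75 -1.03  0.1 ] op 10.8
g0.60 t 36.57 p [546.4  93.9  54.6] o [-1.799e+02  1.000e-01 -1.243e+02] F [ 3.6 -5.  -2.4] M [-1.63 -1.26  0.09] op 11.0
g0.45 t 36.99 p [559.6 107.8  54.6] o [-1.799e+02  1.000e-01 -1.157e+02] F [ 4.3 -5.2 -2.4]
[... 168 characters left out ...]
 [579.3 140.6  54.6] o [-1.799e+02  1.000e-01 -9.860e+01] F [ 4.5 -2.8 -1.8] M [-0.93 -1.67  0.09] op 11.0
g0.06 t 38.45 p [583.1 151.2  54.6] o [-1.799e+02  1.000e-01 -9.340e+01] F [ 4.5 -2.5 -1.7] M [-0.76 -1.65  0.15] op 11.0
g0.03 t 38.75 p [584.1 154.9  54.6] o [-1.799e+02  1.000e-01 -9.170e+01] F [ 5.3 -1.9 -2.8] M [-0.74 -1.7   0.09] op 10.8
g0.01 t 39.0 p [584.8 157.3  54.7] o [-1.799e+02  1.000e-01 -9.050e+01] F [ 4.6 -2.3 -2.6] M [-0.79 -1.7   0.12] op 11.0
g0.00 t 39.25 p [585.  158.   54.6] o [-179.9    0.   -90. ] F [ 4.8 -3.  -2.9] M [-1.2  -1.61  0.08] op 10.7
g-0.01 t 39.5 p [585.  158.2  54.4] o [-1.80e+02 -1.00e-01 -8.95e+01] F [ 4.1 -8.2 -2.3] M [-2.28 -1.47 -0.01] op 10.8
```

View pics/c1w.png

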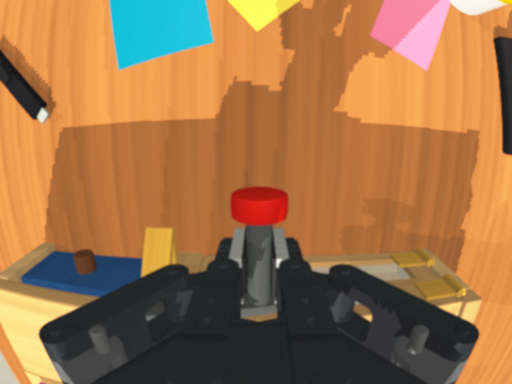

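Gate is against its stop (8 N). Lower the bar, release, rise and look.

```bash
python3 - <<'E'
from fit import *
p=np.load("riser.npy")
P,o=knobpose(p,-.01,0); bot.line_to(P,feed=40,ori=o); st("low")
bot.set_gripper(36); bot.hold(.2); st("rel")
bot.line_to([P[0],P[1],150],feed=120)
bot.line_to([560,90,260],feed=200,ori=[180,0,-90]); st()
c,im=snap("f1w"); save(im[190:330,90:360],"f1z",2.9); snap("f1s","side"); _,t=snap("f1t","top"); save(t[100:240,110:290],"f1tz",4)
E
```

```text
low t 40.08 p [586.3 158.2  41.8] o [-1.80e+02 -1.00e-01 -8.95e+01] F [ 1.4 -7.7  1.2] M [-2.22 -0.5  -0.04] op 10.5
rel t 40.64 p [586.4 159.6  41. ] o [180.    0.  -89.2] F [-0.6 -0.1 -0.1] M [-0.02 -0.01 -0.06] op 35.7
 t 42.52 p [559.7  90.4 258.3] o [179.9  -0.  -90. ] F [ 0.1  0.4 -1.5] M [0.04 0.01 0.03] op 35.7
```

View pics/f1z.png

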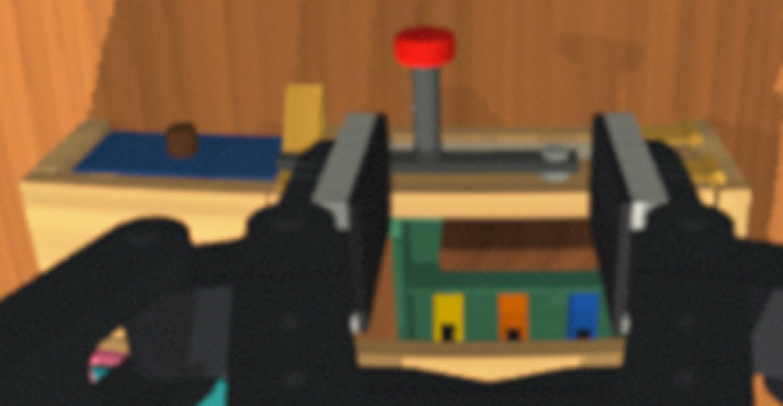

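View pics/f1s.png

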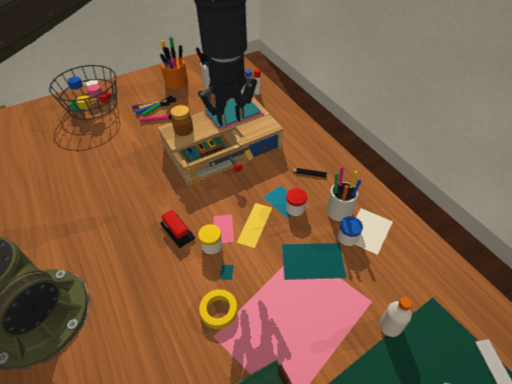

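View pics/f1tz.png

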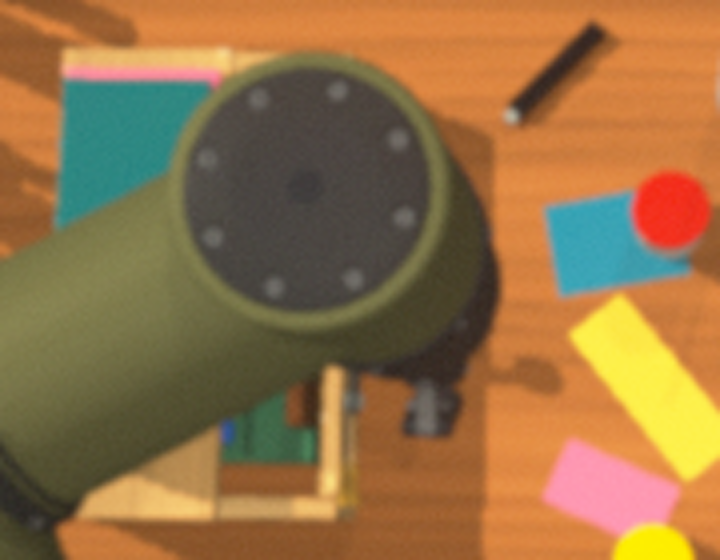

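```bash
python3 - <<'E'
from fit import *
bot.move_pose([480,-60,300],[180,0,-90]); st()
_,t=snap("e_t","top"); _,s=snap("e_s","side")
a=cv2.imread("pics/a_top.png")[:,:,::-1]; b=cv2.imread("pics/a_side.png")[:,:,::-1]
r=lambda i:cv2.resize(i,(400,300),interpolation=cv2.INTER_CUBIC)
save(np.vstack([np.hstack([r(a[140:230,110:230]),r(t[140:230,110:230])]),np.hstack([r(b[120:195,155:255]),r(s[120:195,155:255])])]),"e_cmp")
for n,i0,i1 in (("top",a,t),("side",b,s)):
    d=np.abs(i0.astype(int)-i1).max(2)>60; print(n,d.sum()); save((d*255).astype(np.uint8)[:,:,None].repeat(3,2),"e_d"+n)
E
```

```text
t 43.4 p [479.9 -60.1 299.8] o [180.   0. -90.] F [-0.3 -0.2 -0.9] M [ 0.05 -0.07  0.01] op 36.0
top 24362
side 17520
```

View pics/e_cmp.png

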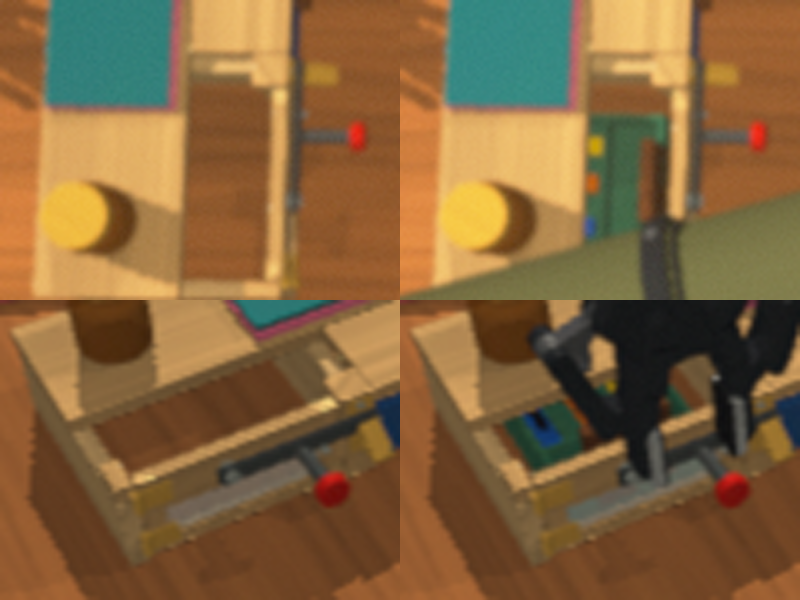

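View pics/e_t.png

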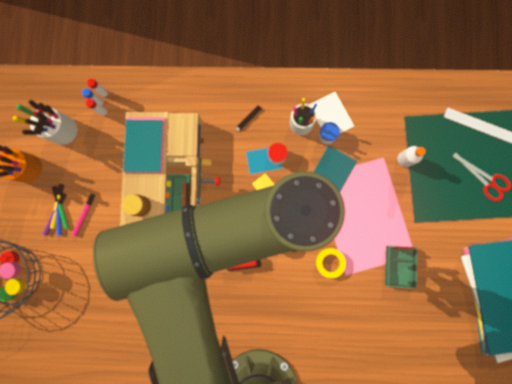

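```bash
python3 - <<'E'
from h import *
bot.hand_in(); st()
E
```

```text
the job is handed in; nothing more can be done
the job is handed in; nothing more can be done
```

The tray of cutters is in the gated bay with the gate shut and the bar down. I handed the job in shortly after 43.4 s on the robot's clock, out of 70 s allowed.

I gripped the knob stem, lifted the bar 13 mm and swung the gate to about 1.65 rad. I then carried the tray in by its grip board until it met the back board. Contact came at about 9 N, at the depth my pose fit predicted. After that I swung the gate back by the knob to its stop at about 8 N, lowered the bar and let go.

**Last checks:**
- **Gate, bar and knob:** they sit where they did at the start in the top and wrist pictures. I saw the same in the side view, but the gripper hides part of it. This was judged by eye, with no joint angles measured.
- **Tray and cutters:** the tray is straight against the back with its grip board at the mouth. All three cutters are in it.
- **Other things:** none showed any visible movement. In the last top view the arm hid the yellow pot and most of the punch. The side view a second earlier, after the gate was shut, showed both in place.
- **Forces:** the largest force I read was about 9 N.
- **Fit disagreement:** the top-camera and wrist-camera fits of the riser differed by about 2 to 3 mm. I used the wrist fit, and the contacts agreed with it.

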